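# Wedge a whetstone tight in its holder

### The arm

A 6-joint arm with a two-finger parallel gripper is mounted at the origin on a cart in front of the work surface, level with it; the furniture and walls round the work are solid. World frame = base frame: x ahead of the robot, y to its left, z up, the work surface at z = 0. Lengths are in m, angles in rad, forces in N, time in s.
With the tool pointing down it reaches from about 0.375 to 0.975 m from the base axis. Payload 3.8 kg.
Tool frame: the origin (TCP) lies midway between the tips of the shut fingers; the grasp point (between the pads) lies 19 mm behind it; z points along the fingers, y is the line along which they close (so a half turn about z gives the same grasp; the last joint's range is limited). The gripper opens to 85 mm and grips with 20 to 120 N. Pads are 22 mm wide; open, the fingers measure 114 mm over their backs; the gripper's body (76 mm by 85 mm) begins 54 mm behind the grasp point. The pads swing forward as they close: fully open they stand 13 mm farther back than shut.
Start: joints at [-1.292, 0.264, 1.604, -0, 1.274, -0.037], TCP at [0.21, -0.642, 0.206] pointing down, gripper open.
Joint ranges: [-2.63, 2.63], [-0.94, 2.18], [0.31, 2.57], [-1.31, 4.45], [0, 2.66], [-2.55, 2.55]. Speed limits (rad/s): [2.57, 2.57, 3.14, 3.14, 3.14, 3.14].

### API

Orientations are given as a rotation vector (axis times angle).
In Python, from workcell import status, read_camera, workorder, masks_of gives the robot as it stands.
- The arm moves only by the tool drive_tool, never from a script. Its argument "rows" is a list of rows, each a list of 7 numbers: the turn, a rotation vector about the tool's x, y, z in degrees, then the shift along the tool's x, y, z in m, then the opening, from 0 (shut) to 1 (fully open). In form: [[ax, ay, az, tx, ty, tz, claw], ...]. A call has 1 to 8 rows; each row shifts and turns the commanded pose from where the row before left it, along the tool's axes as they then stand; what a row does not reach is not made up. A row lasts 1/12 s, in which the tool goes at most 41.7 mm and 7.16 degrees, less where a joint would pass 70% of its speed; a pose out of reach is approached as far as the arm can. A call is refused whole if a number of a shift passes 0.0417 or a number of a turn 7.16, either way. A call with a gripper value outside its range is refused whole. The fingers move at their own pace and stop on an object; "force" is the grip in N (left out, the last holds). Time passes only in rows, so rows that do not move let the fingers close. It gives the time, the measured TCP pose, the force, the opening and the grip force at its end, in the units of the state.
- status.read_state(): the state, without advancing time (a new reading comes with each control period).
- read_camera(name): name is "scene" or "top"; returns a dict with "color" (400x640x3 uint8, red, green, blue), "intrinsics" (3x3 intrinsics, pixels), "world_from_camera" (4x4, takes a point from camera to world coordinates). Camera axes: x right, y up, looking along -z (the intrinsics and any distortion apply to the point x, -y, -z); pixel columns grow to the right and rows downward; lengths in m; the calibration is good to about 2 mm. A picture is of the moment at which its call begins. There is no depth.
- workorder.finish_job(): hands the job in; it is judged then, once.
Trained networks look in a picture, given as the dict that the camera call returned (one of the last four; its "shot" number tells which), for a name from the list of things; names that differ only in an ending like _2 or _b are one class to them, and where a whole thing is asked for, a point or a joint stands for the part that bears it (a point fixed in the world has none). Each returns a list of dicts, best first, with "score" (0 to 1); they miss things now and then, are a little off and sometimes report something else, mostly with a low value. They report only what shows in the picture. A call takes as long as a camera call.
- masks_of(picture, name): "mask" (400x640 bool, what is visible of it) and "bbox" ([left, top, right, bottom] in pixels, round what is visible of it).
The state is a dict: "time": time; "q": joint angles; "joint_vel": joint speeds; "joint_torque": joint torques, N m; "tool_pos": TCP position; "tcp_rot": TCP orientation; "wrist_force": force on the tool from outside, world axes, zero at the start; "torque": the same for the moment, N m; "width": opening from 0.0 (shut) to 1.0 (fully open); "grip_force": force on a finger pad.
Only numpy, scipy, OpenCV 4.12 (cv2) and the standard library are available. Lean on these libraries where they do the work, as an engineer would, in place of code of your own. Each camera call takes 0.05 s, during which the arm holds its last target. There are 200 camera calls.

### The job

The sharpening stone lies loose in its wooden holder, with the wedge only just started in the gap at the stone's far end. Take the mallet by its handle and drive the wedge in with a series of short light taps on its thick end, drawing the mallet back between taps and never striking hard, until the wedge advances no further and the stone is clamped tight. Then lay the mallet flat on the worktop again, clear of the holder; keep your hand off wedge, stone and holder, and leave the other things where they stand.

Things in the scene. Friction and masses are not known exactly. Their poses are not given: they have to be found in the camera images.
- holder: Whetstone holder, fixed: oak board 300 x 115 x 18 mm, its top 22 mm above the worktop. Origin: under the board's centre at worktop height; x along it, away from the robot, y to the left. Near its -x end a stop, screwed down some mm further in or out each time, holds one end of the stone with a sprung rubber-faced plate that gives 1 mm at 20 N/mm. Low lips keep the stone from sliding sideways.
- cleat_face (a point): Middle of the slanted face of the cleat at the holder's +x end (16 mm high above the board, 66 mm wide), 8 mm above the board. The face slants 1 in 7: in the holder's frame x = 0.0859 + y/7. The wedge runs along it.
- stone: Whetstone, 170 x 64 x 25 mm, 0.6 kg, two layers of grit, lying in the holder with a few mm of play along x between the stop's plate and the wedge. Origin: centre of its underside; x along its length.
- wedge: Beech wedge, 120 mm long (y), 22 mm high, tapering 1 in 7 from 27 mm thick at +y to 9 mm at -y, between stone and cleat, axes parallel to the holder's; driven towards -y. Origin: middle of its underside. Friction about 0.25, self-locking. Slides freely 1.5 to 5 cm, then stiffens over 7 mm to a dead stop. Tight when 16 to 20 N move it no more; over 30 N splits it (so tap at 3 to 4 cm/s).
- wedge_butt (a point): Centre of the wedge's thick end face (27 wide x 22 mm high), where it is struck: 60 mm along +y from the wedge's origin, 11 mm above its underside, 33 mm above the worktop.
- mallet: Beech mallet, 0.28 kg, lying on the worktop. Head: 56 mm along x, 92 mm along y (its ends at y = +46 and -46 mm are the rubber-faced striking faces), 40 mm along z. Handle, rubber-sleeved near the head: bar 24 x 24 mm from x = -28 to -195 mm, its axis 20 mm above the underside. Origin: centre of the head's underside; x points away from the handle, z up.
- mallet_grip (a point): Point on the handle's axis near the balance point, 52 mm behind the head's centre: grip it here, firmly (60 N), so that it does not turn in the hand.
- egg_timer: Bystander: round kitchen timer, 44 mm wide, 30 mm high. Origin: centre of its underside.
- mug: Bystander: white enamel mug, 88 mm wide, 71 mm high. Origin: under its middle.
- tin: Bystander: short round food tin, 75 mm wide, 58 mm high. Origin: centre of its underside.
- jar: Bystander: spice jar, 45 mm wide, 106 mm high. Origin: centre of its underside.
- shaker: Bystander: salt shaker, 44 mm wide, 90 mm high. Origin: centre of its underside.

How it is judged:
On the way, in this order (a step that is already met when the one before it is completed fails the run):
1. the mallet is lifted off the worktop (height (world z) of mallet above 0.02 m), for 0.2 s.
2. a first tap has driven the wedge at least 3 mm without yet making it tight, and the mallet has been drawn back from it (distance of wedge from where it was at the start of the episode above 0.003 m and contact force between mallet and wedge below 0.05 N and contact force between wedge and stone below 8 N), for 0.1 s.
3. the wedge clamps the stone with more than 8 N by itself, the mallet drawn back (contact force between wedge and stone above 8 N and contact force between mallet and wedge below 0.05 N), for 0.2 s.
At the end, for the whole second after the job is handed in: The wedge by itself clamps the stone with more than 8 N; stone and wedge sit on the board (within 4 mm of height, stone within 3 degrees of straight); the mallet lies flat on the worktop (within 6 mm and 6 degrees), at rest, touching neither holder nor wedge (all of step 3 and contact force between wedge and holder above 8 N and z of each of stone, wedge in the frame of holder below 0.026 m and angle between the x axis of stone and the x axis of holder, either way round below 0.05 rad and height (world z) of mallet between -0.005 and 0.006 m and angle between mallet's own z axis and vertical below 0.1 rad and linear speed of mallet below 0.02 m/s and contact force between mallet and holder below 0.05 N).
It fails at once if the hand or arm touches the wedge, the stone or the holder (contact force between any of the fingers, the arm and wedge above 1 N or contact force between any of the fingers, the arm and stone above 1 N or contact force between any of the fingers, the arm and holder above 1 N).
It fails at once if a blow or push of the mallet on the wedge exceeds 30 N (contact force between mallet and wedge above 30 N).
It fails at once if the mallet strikes the stone or the holder (contact force between mallet and stone above 3 N or contact force between mallet and holder above 3 N).
It fails at once if a bystander is shifted by more than 15 mm (distance of any of egg_timer, mug, tin, jar, shaker from where it was at the start of the episode above 0.015 m).
It also fails if it takes over 54 s, if anything falls off the work surface, if the arm or the gripper's body presses on something with over 40 N, if the wrist force passes 120 N, or if a joint passes its speed limit or range.

## Working session

There is one attempt and no reset: what is moved stays moved. The work goes in short steps, Python scripts to look and compute and a tool call to move; the robot and the scene stay as the last step left them, time stands still between calls to the robot, and variables do not carry over. Pictures are saved under pics/ and viewed, at most 10 in all, crops included, and the job is handed in when it is done.

Besides the shell and the picture viewer there is one more tool, called after "Call:" as name([rows], argument=value, ...), one row to a line, values as JSON. drive_tool: Moves the arm, as the interface text tells. Its arguments: {"type":"object","properties":{"rows":{"type":"array"},"force":{"type":"number"}},"required":["rows"]}

```bash
mkdir -p pics
cat > h.py <<'E'
import numpy as np, cv2
from workcell import status, read_camera, masks_of
from scipy.spatial.transform import Rotation as R
def ray(p,uv):
    K=np.array(p["intrinsics"]);T=np.array(p["world_from_camera"])
    d=np.linalg.inv(K)@np.array([uv[0],uv[1],1.]);d=T[:3,:3]@(d*[1,-1,-1])
    return T[:3,3],d/np.linalg.norm(d)
def at_z(p,uv,z):
    o,d=ray(p,uv);return o+d*(z-o[2])/d[2]
def tri(p1,u1,p2,u2):
    o1,d1=ray(p1,u1);o2,d2=ray(p2,u2)
    s=np.linalg.lstsq(np.c_[d1,-d2],o2-o1,rcond=None)[0]
    a,b=o1+s[0]*d1,o2+s[1]*d2
    return (a+b)/2,np.linalg.norm(a-b)
def proj(p,X):
    K=np.array(p["intrinsics"]);T=np.array(p["world_from_camera"])
    c=T[:3,:3].T@(np.array(X)-T[:3,3]);c=K@(c*[1,-1,-1]);return c[:2]/c[2]
def save(p,n,crop=None,s=1):
    im=cv2.cvtColor(p["color"],cv2.COLOR_RGB2BGR)
    if crop: im=im[crop[1]:crop[3],crop[0]:crop[2]]
    cv2.imwrite("pics/"+n,cv2.resize(im,None,fx=s,fy=s,interpolation=cv2.INTER_CUBIC))
E
python3 - <<'E'
from h import *
s=status.read_state();print({k:np.round(v,3).tolist() for k,v in s.items()})
for n in("scene","top"):
    p=read_camera(n);save(p,n+"0.png",None,1.25);print(n,p.keys(),np.round(p["world_from_camera"],3).tolist(),np.round(p["intrinsics"],1).tolist())
    for t in("holder","stone","wedge","mallet","egg_timer","mug","tin","jar","shaker"):
        m=masks_of(p,t)
        for x in m[:2]:
            b=x["bbox"];c=cv2.minAreaRect(np.argwhere(x["mask"])[:,::-1].astype(np.float32))
            print(t,round(x["score"],2),np.round(b).tolist(),np.round(at_z(p,[(b[0]+b[2])/2,(b[1]+b[3])/2],0.02),3),np.round(cv2.boxPoints(c)).tolist())
E
```

```text
{'time': 0.0, 'q': [-1.292, 0.265, 1.605, 0.0, 1.274, -0.037], 'joint_vel': [0.0, 0.001, -0.001, -0.001, 0.002, -0.001], 'joint_torque': [-0.0, -51.511, -36.732, -0.0, 0.013, -0.0], 'tool_pos': [0.209, -0.641, 0.205], 'tcp_rot': [-3.1, -0.494, 0.0], 'wrist_force': [-0.267, 0.494, -0.576], 'torque': [-0.025, -0.041, 0.003], 'grip_force': 0.0, 'width': 0.999}
scene dict_keys(['color', 'intrinsics', 'world_from_camera', 'shot']) [[0.994, 0.057, -0.098, 0.465], [-0.114, 0.47, -0.875, -1.019], [-0.004, 0.881, 0.474, 0.735], [0.0, 0.0, 0.0, 1.0]] [[502.3, 0.0, 317.0], [0.0, 502.3, 203.4], [0.0, 0.0, 1.0]]
holder 0.66 [250.0, 236.0, 370.0, 274.0] [0.564 0.031 0.02 ] [[248.0, 243.0], [368.0, 233.0], [371.0, 264.0], [250.0, 274.0]]
stone 0.58 [268.0, 232.0, 338.0, 259.0] [0.551 0.076 0.02 ] [[269.0, 238.0], [337.0, 232.0], [339.0, 255.0], [270.0, 260.0]]
wedge 0.56 [331.0, 221.0, 342.0, 248.0] [0.645 0.118 0.02 ] [[330.0, 222.0], [340.0, 221.0], [342.0, 250.0], [333.0, 251.0]]
mallet 0.91 [241.0, 185.0, 311.0, 205.0] [0.493 0.37  0.02 ] [[239.0, 184.0], [309.0, 184.0], [309.0, 205.0], [239.0,
[... 1553 characters left out ...]
.807 0.08  0.02 ] [[349.0, 136.0], [353.0, 92.0], [388.0, 96.0], [383.0, 139.0]]
tin 0.75 [395.0, 102.0, 433.0, 140.0] [ 0.791 -0.038  0.02 ] [[391.0, 122.0], [417.0, 96.0], [438.0, 117.0], [412.0, 143.0]]
tin 0.54 [356.0, 153.0, 407.0, 272.0] [0.552 0.057 0.02 ] [[356.0, 151.0], [404.0, 149.0], [410.0, 269.0], [362.0, 272.0]]
jar 0.71 [310.0, 261.0, 328.0, 282.0] [0.41  0.215 0.02 ] [[307.0, 271.0], [319.0, 258.0], [331.0, 270.0], [319.0, 283.0]]
jar 0.59 [212.0, 146.0, 235.0, 175.0] [0.692 0.457 0.02 ] [[208.0, 156.0], [221.0, 143.0], [242.0, 164.0], [229.0, 177.0]]
shaker 0.57 [241.0, 136.0, 262.0, 159.0] [0.726 0.385 0.02 ] [[237.0, 146.0], [249.0, 134.0], [266.0, 151.0], [254.0, 163.0]]
```

Run:
```python
from h import *
p=read_camera("top");save(p,"t1.png",(200,80,450,300),3.2/1.2)
p=read_camera("scene");save(p,"s1.png",(225,145,435,290),3.8)
```

```text
(no output)
```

View pics/t1.png

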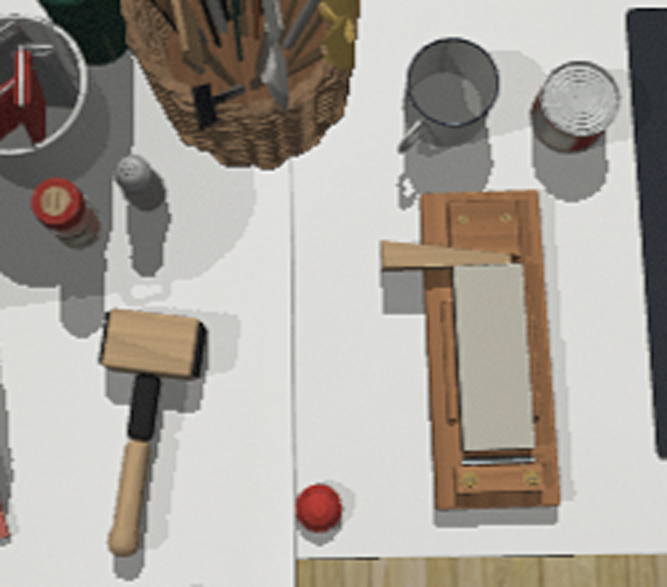

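View pics/s1.png

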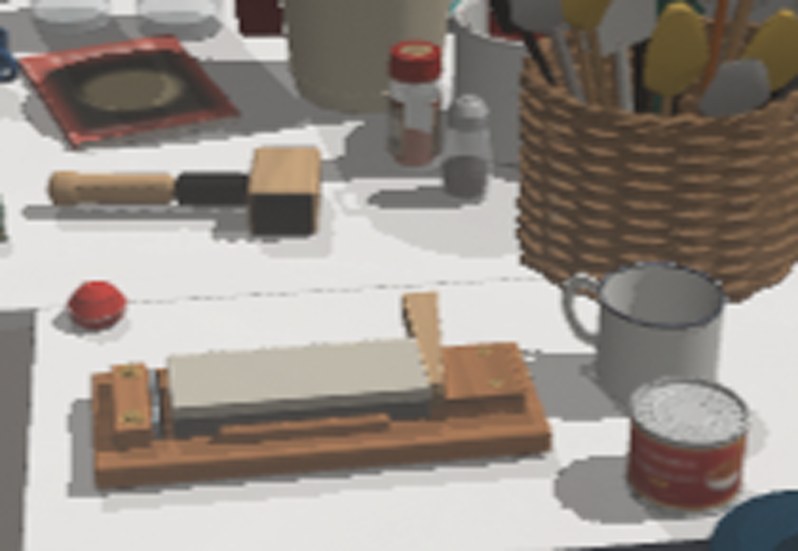

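The top view shows the mallet (head at crop (155,345), handle end (122,550)), the holder at (421..559, 191..510) and the wedge butt's top edge at (381,241)-(382,270). In the scene view the butt is at crop (403..438, 294). I'll fit the poses from both views.

```bash
cat > fit.py <<'E'
from h import *
from scipy.optimize import least_squares
t=read_camera("top");s=read_camera("scene")
T=lambda a:(np.array(a)/(3.2/1.2)+[200,80]); S=lambda a:np.array(a)/3.8+[225,145]
def fit(name,obs,x0):
    def pts(v,l,z): 
        c,q=np.cos(v[2]),np.sin(v[2]); return [v[0]+c*l[0]-q*l[1],v[1]+q*l[0]+c*l[1],z+l[2]]
    def f(v,z=0,o=obs): return np.concatenate([proj(p,pts(v,l,z))-uv for p,uv,l in o])
    r=least_squares(f,x0);print(name,np.round(r.x,4),"deg",np.degrees(r.x[2]).round(1),"rms px",np.sqrt(np.mean(r.fun**2)).round(2))
    r4=least_squares(lambda v:f(v[:3],v[3]),list(x0)+[0]);print("  free z:",np.round(r4.x,4))
    for nm,cam in(("top",t),("scene",s)):
        rr=least_squares(lambda v:f(v,0,[o for o in obs if o[0] is cam]),x0);print("  ",nm,np.round(rr.x,4))
    return r.x
b=[.15,.0575,.022]
H=fit("holder",[(t,T([421,195]),(.15,.0575,.022)),(t,T([539,191]),(.15,-.0575,.022)),(t,T([559,503]),(-.15,-.0575,.022)),(t,T([437,510]),(-.15,.0575,.022)),
 (s,S([95,461]),(-.15,-.0575,.022)),(s,S([550,433]),(.15,-.0575,.022)),(s,S([520,343]),(.15,.0575,.022)),(s,S([93,375]),(-.15,.0575,.022))],[.55,.05,0])
M=fit("mallet",[(t,T([106,309]),(.028,.046,.04)),(t,T([207,322]),(.028,-.046,.04)),(t,T([198,378]),(-.028,-.046,.04)),(t,T([100,362]),(-.028,.046,.04)),(t,T([122,553]),(-.195,0,.02)),
 (s,S([257,147]),(.028,.046,.04)),(s,S([320,148]),(.028,-.046,.04)),(s,S([318,196]),(.028,-.046,.04)) if 0 else (s,S([320,148]),(.028,.046,.04)),
 (s,S([318,195]),(.028,-.046,.04)),(s,S([250,194]),(-.028,-.046,.04)),(s,S([49,187]),(-.195,0,.02))][:5]+[
 (s,S([257,147]),(-.028,.046,.04)),(s,S([320,148]),(.028,.046,.04)),(s,S([318,195]),(.028,-.046,.04)),(s,S([250,194]),(-.028,-.046,.04)),(s,S([49,187]),(-.195,0,.02))],[.55,.37,0])
B,g=tri(t,T([381.5,255.5]),s,S([420.5,294]));print("butt top mid",B.round(4),g.round(4))
c,q=np.cos(H[2]),np.sin(H[2]);print("butt in holder",np.round(np.array([[c,q],[-q,c]])@(B[:2]-H[:2]),4))
E
python3 fit.py
```

```text
holder [0.5607 0.0518 0.0111] deg 0.6 rms px 1.06
  free z: [ 0.561   0.0526  0.0112 -0.0035]
   top [0.5594 0.0528 0.0155]
   scene [0.5619 0.049  0.0017]
mallet [ 0.5663  0.364  -0.1484] deg -8.5 rms px 0.91
  free z: [ 0.5665  0.3654 -0.1482 -0.0037]
   top [ 0.565   0.3646 -0.1492]
   scene [ 0.5681  0.3594 -0.1446]
butt top mid [0.6453 0.1517 0.0384] 0.0039
butt in holder [0.0856 0.099 ]
```

Call:
drive_tool([
  [0,0,6,0,0,0,0.7],
  [0,0,6,0,0,0,0.7],
  [0,0,6,0,0,0,0.7],
  [0,0,0,0.02,-0.036,0,0.7],
  [0,0,0,0.02,-0.036,0,0.7],
  [0,0,0,0.02,-0.036,0,0.7],
  [0,0,0,0.02,-0.036,0,0.7],
  [0,0,0,0.02,-0.036,0,0.7],
], force=60)

```text
time: 1.87
tool_pos: [0.3098, -0.4599, 0.2062]
tcp_rot: [3.141, 0.001, 0.0]
wrist_force: [0.5, -0.2, 0.6]
width: 0.699
grip_force: 0.0
```

Call:
drive_tool([
  [0,0,0,0.02,-0.036,0,0.7],
  [0,0,0,0.02,-0.036,0,0.7],
  [0,0,0,0.02,-0.036,0,0.7],
  [0,0,0,0.02,-0.036,0,0.7],
  [0,0,0,0.02,-0.036,0,0.7],
  [0,0,0,0.02,-0.036,0,0.7],
  [0,0,0,0.02,-0.036,0,0.7],
  [0,0,0,0.02,-0.036,0,0.7],
])

```text
time: 2.53
tool_pos: [0.4695, -0.1713, 0.2067]
tcp_rot: [3.141, 0.002, 0.002]
wrist_force: [0.9, -0.3, 0.1]
width: 0.697
grip_force: 0.0
```

Call:
drive_tool([
  [0,0,0,0.02,-0.036,0,0.7],
  [0,0,0,0.02,-0.036,0,0.7],
  [0,0,0,0.02,-0.036,0,0.7],
  [0,0,0,0.02,-0.036,0,0.7],
  [0,0,0,0,-0.04,0,0.7],
  [0,0,0,0,-0.04,0,0.7],
  [0,0,0,0,-0.04,0,0.7],
  [0,0,0,0,-0.04,0,0.7],
])

```text
time: 3.2
tool_pos: [0.5482, 0.133, 0.2064]
tcp_rot: [-3.142, -0.003, -0.001]
wrist_force: [0.8, 0.1, -0.5]
width: 0.699
grip_force: 0.0
```

Call:
drive_tool([
  [0,0,0,-0.0055,-0.0398,0.01,0.7],
  [0,0,0,-0.0055,-0.0398,0.01,0.7],
  [0,0,0,-0.0055,-0.0398,0.01,0.7],
  [0,0,0,-0.0055,-0.0398,0.01,0.7],
  [0,0,0,-0.0055,-0.0398,0.01,0.7],
  [0,0,0,-0.0055,-0.0397,0.01,0.7],
  [0,0,4.2,0,0,0.03,0.7],
  [0,0,4.3,0,0,0.03,0.7],
])

```text
time: 3.87
tool_pos: [0.5158, 0.3736, 0.0874]
tcp_rot: [-3.13, 0.229, -0.006]
wrist_force: [-0.1, -0.4, 0.3]
width: 0.698
grip_force: 0.0
```

Run:
```python
from h import *
for n in("top","scene"):
    p=read_camera(n);x0,y0=(190,130) if n=="top" else (200,110)
    im=p["color"].copy()[y0:y0+180,x0:x0+220];im=cv2.resize(im,None,fx=2.2,fy=2.2,interpolation=cv2.INTER_CUBIC)
    for X in([.515,.3717,.032],[.5663,.364,.04]):
        u=(proj(p,X)-[x0,y0])*2.2;cv2.circle(im,tuple(int(v) for v in u),3,(0,255,0),-1)
    a=im if n=="top" else np.vstack([a,im])[:,:]
cv2.imwrite("pics/g.png",cv2.cvtColor(np.hstack([a[:396],a[396:]])[:,:],cv2.COLOR_RGB2BGR)[:, :] if a.shape[1]*2<=800 else cv2.resize(cv2.cvtColor(np.hstack([a[:396],a[396:]]),cv2.COLOR_RGB2BGR),(800,327)))
```

```text
(no output)
```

View pics/g.png

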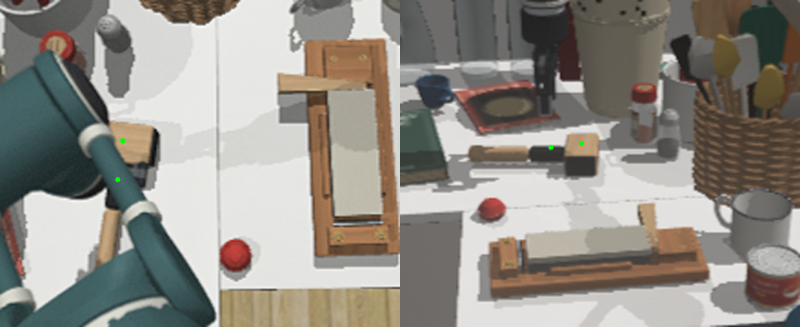

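The markers fall on the head's centre and on the sleeve near the head, so the fit holds. Descending to grip.

Call:
drive_tool([
  [0,0,0,0,0,0.03,0.7],
  [0,0,0,0,0,0.03,0.7],
  [0,0,0,0,0,0.015,0.7],
  [0,0,0,0,0,0.006,0.7],
  [0,0,0,0,0,0,0.7],
  [0,0,0,0,0,0,0.0],
  [0,0,0,0,0,0,0.0],
  [0,0,0,0,0,0,0.0],
], force=60)

```text
time: 4.63
tool_pos: [0.5167, 0.3705, 0.0076]
tcp_rot: [-3.131, 0.23, -0.005]
wrist_force: [0.8, 0.3, 0.3]
width: 0.279
grip_force: 0.0
```

Call:
drive_tool([
  [0,0,0,0,0,0,0.0],
  [0,0,0,0,0,0,0.0],
  [0,0,0,0,0,0,0.0],
  [0,0,0,0,0,0,0.0],
])

```text
time: 4.97
tool_pos: [0.5152, 0.3701, 0.0061]
tcp_rot: [-3.132, 0.23, -0.001]
wrist_force: [-2.1, -0.3, 4.1]
width: -0.002
grip_force: 2.4
```

Run:
```python
from h import *
p=read_camera("top");q=read_camera("scene")
a=cv2.resize(p["color"][130:330,190:390],(400,400),interpolation=cv2.INTER_CUBIC)
b=cv2.resize(q["color"][110:260,210:360],(400,400),interpolation=cv2.INTER_CUBIC)
cv2.imwrite("pics/g2.png",cv2.cvtColor(np.hstack([a,b]),cv2.COLOR_RGB2BGR))
print(status.read_state()["width"],status.read_state()["q"])
```

```text
-0.00014407205300648893 [5.83543722e-01 3.75668176e-01 1.85748456e+00 6.84285897e-04
 9.07865225e-01 2.30063501e+00]
```

View pics/g2.png

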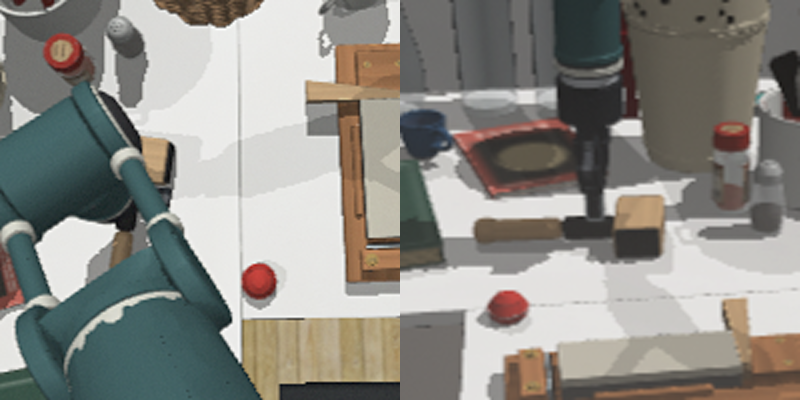

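Run:
```python
from h import *
p=read_camera("top");q=read_camera("scene")
s=status.read_state();print(s["tool_pos"],s["width"],s["wrist_force"])
im=cv2.resize(q["color"][150:230,230:330],(800,640),interpolation=cv2.INTER_NEAREST)[:600].copy()
for X,c in(([.515,.370,.006],(255,0,0)),([.515,.370,.032],(0,255,0)),([.515,.370,.06],(0,0,255))):
    u=(proj(q,X)-[230,150])*8;print(u.round());cv2.circle(im,tuple(int(v) for v in u),4,c,-1)
cv2.imwrite("pics/g3.png",cv2.cvtColor(im,cv2.COLOR_RGB2BGR))
for n,c in(("top",p),("scene",q)):
    m=masks_of(c,"mallet")
    for x in m[:2]:print(n,x["score"],x["bbox"])
```

```text
[0.51490797 0.37012989 0.00595929] 0.002478893782408163 [-2.20665233  0.81967383  5.85519394]
[427. 390.]
[424. 331.]
[421. 266.]
top 0.87 [243.4, 198.7, 277.3, 261.4]
top 0.63 [339.1, 168.1, 388.9, 183.0]
scene 0.56 [238.5, 181.5, 312.5, 208.5]
scene 0.44 [392.6, 244.9, 421.8, 278.4]
```

View pics/g3.png

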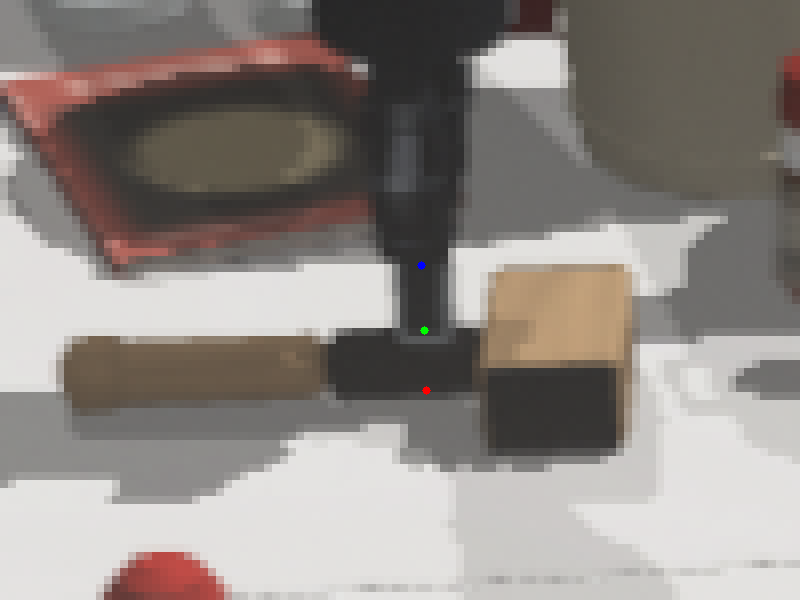

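Call:
drive_tool([
  [0,0,0,0,0,0,0.7],
  [0,0,0,0,0,0,0.7],
  [0,0,0,0,0,0,0.7],
  [0,0,0,0,0,0,0.7],
])

```text
time: 5.6
tool_pos: [0.5147, 0.3694, 0.0047]
tcp_rot: [3.133, -0.23, -0.001]
wrist_force: [0.4, -0.3, -0.4]
width: 0.565
grip_force: 0.0
```

Run:
```python
from h import *
q=read_camera("scene")
s=status.read_state();print(s["tool_pos"],s["width"],s["wrist_force"])
im=cv2.resize(q["color"][150:225,230:330],(800,600),interpolation=cv2.INTER_CUBIC)
cv2.imwrite("pics/g4.png",cv2.cvtColor(im,cv2.COLOR_RGB2BGR))
```

```text
[0.51465222 0.36941572 0.00458295] 0.6542635056525393 [ 0.26090397 -0.14350967 -0.7876673 ]
```

View pics/g4.png

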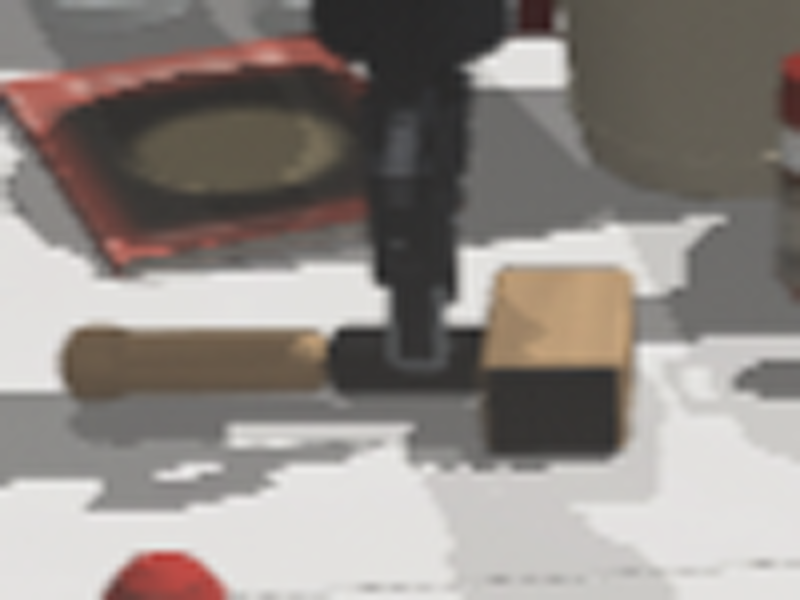

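The fingertips sit on top of the handle at about z 0.03, although the reported TCP is 0.005. In both pictures the tips look about 20 mm higher than reported. I'll go down carefully with the fingers open, watching the force.

Call:
drive_tool([
  [0,0,0,0,0,0.003,0.7],
  [0,0,0,0,0,0.003,0.7],
  [0,0,0,0,0,0,0.7],
])

```text
time: 5.9
tool_pos: [0.5142, 0.3691, -0.0021]
tcp_rot: [3.132, -0.23, -0.002]
wrist_force: [0.1, -0.3, 0.5]
width: 0.699
grip_force: 0.0
```

Call:
drive_tool([
  [0,0,0,0,0,0.003,0.7],
  [0,0,0,0,0,0.002,0.7],
  [0,0,0,0,0,0,0.7],
])

```text
time: 6.15
tool_pos: [0.5145, 0.3693, -0.0066]
tcp_rot: [3.132, -0.23, -0.002]
wrist_force: [0.2, -0.4, 0.7]
width: 0.698
grip_force: 0.0
```

Call:
drive_tool([
  [0,0,0,0,0,0.003,0.7],
  [0,0,0,0,0,0.002,0.7],
  [0,0,0,0,0,0,0.7],
])

```text
time: 6.4
tool_pos: [0.5146, 0.3693, -0.0114]
tcp_rot: [3.133, -0.23, -0.001]
wrist_force: [0.1, 0.4, 0.4]
width: 0.699
grip_force: 0.0
```

Run:
```python
from h import *
q=read_camera("scene")
s=status.read_state();print(s["tool_pos"],s["width"],s["wrist_force"])
im=cv2.resize(q["color"][150:225,230:330],(800,600),interpolation=cv2.INTER_CUBIC)
for z in(0,.01,.02,.03):
    u=(proj(q,[.5145,.3693-.0297,z])-[230,150])*8;cv2.circle(im,tuple(int(v) for v in u),3,(0,255,0),-1)
cv2.imwrite("pics/g5.png",cv2.cvtColor(im,cv2.COLOR_RGB2BGR))
```

```text
[ 0.51471858  0.36938609 -0.01122153] 0.7038162023987169 [ 0.07641442 -0.13038738  0.46373892]
```

View pics/g5.png

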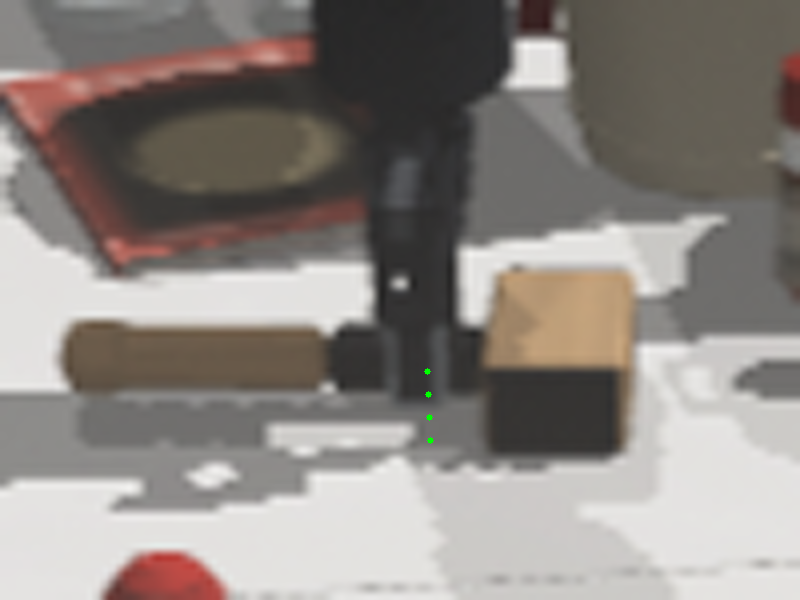

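Call:
drive_tool([
  [0,0,0,0,0,0.003,0.7],
  [0,0,0,0,0,0.003,0.7],
  [0,0,0,0,0,0,0.3],
  [0,0,0,0,0,0,0.3],
  [0,0,0,0,0,0,0.2],
  [0,0,0,0,0,0,0.0],
  [0,0,0,0,0,0,0.0],
  [0,0,0,0,0,0,0.0],
], force=60)

```text
time: 7.12
tool_pos: [0.5153, 0.3701, -0.0165]
tcp_rot: [-3.132, 0.23, -0.001]
wrist_force: [-0.5, 2.6, 0.8]
width: 0.271
grip_force: 61.4
```

Call:
drive_tool([
  [0,0,0,0,0,0,0.0],
  [0,0,0,0,0,0,0.0],
  [0,0,0,0,0,0,0.0],
])

```text
time: 7.37
tool_pos: [0.5153, 0.3701, -0.0164]
tcp_rot: [-3.132, 0.23, -0.001]
wrist_force: [-0.0, 3.2, 1.8]
width: 0.267
grip_force: 61.6
```

Call:
drive_tool([
  [0,0,0,0,0,-0.01,0.0],
  [0,0,0,0,0,-0.02,0.0],
  [0,0,0,0,0,-0.02,0.0],
  [0,0,-4.6,0,0,-0.005,0.0],
  [0,0,-4.6,0,0,0,0.0],
  [0,0,0,0.0158,0.0287,0,0.0],
  [0,0,0,0.0158,0.0287,0,0.0],
  [0,0,0,0.0158,0.0287,0,0.0],
])

```text
time: 8.03
tool_pos: [0.5624, 0.2826, 0.0376]
tcp_rot: [3.14, 0.025, -0.004]
wrist_force: [-0.0, -0.7, -3.2]
width: 0.27
grip_force: 60.9
```

Call:
drive_tool([
  [0,0,0,0.0158,0.0287,0,0.0],
  [0,0,0,0.0158,0.0287,0.01,0.0],
  [0,0,0,0,0,0.015,0.0],
  [0,0,0,0,0,0,0.0],
  [0,0,0,0,0,0,0.0],
])

```text
time: 8.45
tool_pos: [0.5935, 0.2257, 0.0114]
tcp_rot: [3.14, 0.02, -0.009]
wrist_force: [0.0, 0.5, -2.8]
width: 0.263
grip_force: 60.8
```

Run:
```python
from h import *
t=read_camera("top");q=read_camera("scene")
s=status.read_state();print(s["tool_pos"],s["tcp_rot"],s["width"],s["wrist_force"])
a=cv2.resize(t["color"][130:230,250:400],(600,400),interpolation=cv2.INTER_CUBIC)[:,:]
b=cv2.resize(q["color"][190:270,245:370],(800,512),interpolation=cv2.INTER_CUBIC)
cv2.imwrite("pics/m1.png",cv2.cvtColor(np.hstack([cv2.resize(a,(390,260)),cv2.resize(b,(406,260))]),cv2.COLOR_RGB2BGR))
cv2.imwrite("pics/m1t.png",cv2.cvtColor(a,cv2.COLOR_RGB2BGR));cv2.imwrite("pics/m1s.png",cv2.cvtColor(b,cv2.COLOR_RGB2BGR))
```

```text
[0.59508157 0.2275391  0.01315589] [ 3.14117789e+00  2.27876462e-02 -2.03039456e-03] 0.2655671921048287 [ 2.04231765  0.44354493 -2.90366542]
```

View pics/m1s.png

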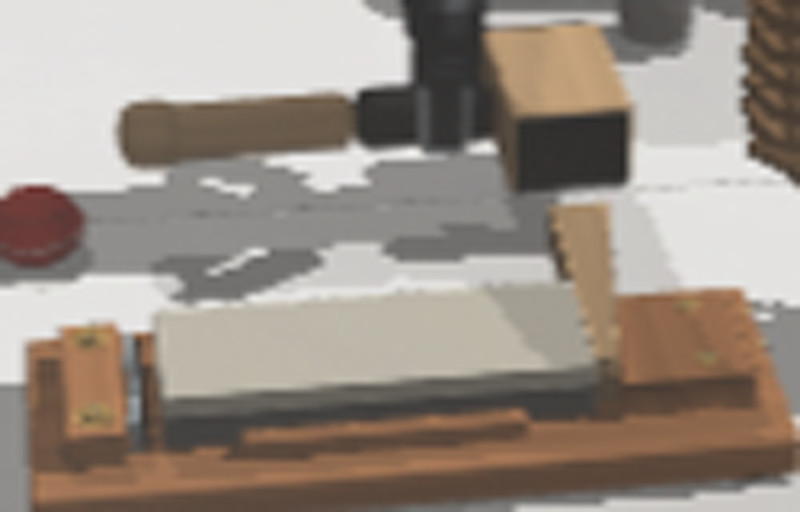

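The mallet hangs level: its striking face spans crop (517..630, 112..186), behind and about in line with the wedge butt's top edge at (552..608, 206).

Run:
```python
from h import *
q=read_camera("scene");t=read_camera("top")
f=lambda a:np.array(a)/6.4+[245,190]
for n,a,z in(("face tl",[517,118],.0695),("tr",[630,107],.0695),("bl",[520,190],.0295),("br",[628,182],.0295),("butt l",[552,208],.044),("butt r",[608,205],.044)):
    print(n,at_z(q,f(a),z).round(4))
m=masks_of(t,"wedge")[0];b=m["bbox"];print(b,[at_z(t,[b[0],r],.044).round(4) for r in (b[1],b[3])])
```

```text
face tl [0.6233 0.1779 0.0695]
tr [0.6729 0.1818 0.0695]
bl [0.6257 0.1852 0.0295]
br [0.6736 0.1864 0.0295]
butt l [0.6339 0.1437 0.044 ]
butt r [0.6578 0.1433 0.044 ]
[354.0, 168.6, 391.2, 180.3] [array([0.66  , 0.1245, 0.044 ]), array([0.6303, 0.1254, 0.044 ])]
```

View pics/m1t.png

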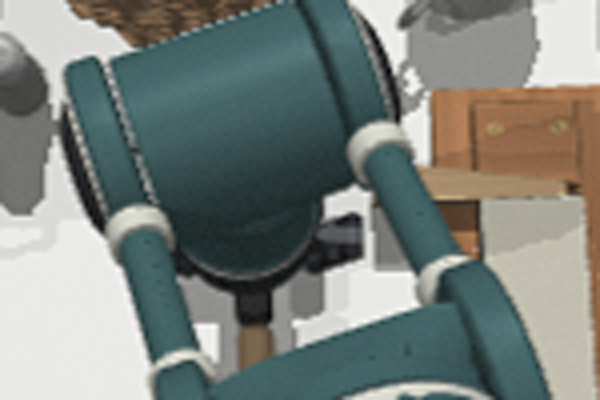

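Call:
drive_tool([
  [0,0,0,-0.0005,0.003,0,0.0],
  [0,0,0,-0.0005,0.003,0,0.0],
  [0,0,0,-0.0005,0.003,0,0.0],
  [0,0,0,-0.0005,0.003,0,0.0],
  [0,0,0,0,0.003,0,0.0],
  [0,0,0,0,0.003,0,0.0],
  [0,0,0,0,0.003,0,0.0],
  [0,0,0,0,0.003,0,0.0],
])

```text
time: 9.37
tool_pos: [0.5943, 0.2027, 0.0132]
tcp_rot: [3.142, 0.021, -0.0]
wrist_force: [-0.1, 0.4, -3.0]
width: 0.266
grip_force: 60.9
```

Call:
drive_tool([
  [0,0,0,0,0.003,0,0.0],
  [0,0,0,0,0.003,0,0.0],
])

```text
time: 9.53
tool_pos: [0.5944, 0.1968, 0.0132]
tcp_rot: [3.142, 0.022, -0.0]
wrist_force: [0.4, 0.7, -2.7]
width: 0.272
grip_force: 60.9
```

Call:
drive_tool([
  [0,0,0,0,0.003,0,0.0],
  [0,0,0,0,0.003,0,0.0],
])

```text
time: 9.7
tool_pos: [0.5944, 0.1909, 0.0131]
tcp_rot: [-3.141, -0.022, 0.0]
wrist_force: [0.0, 0.5, -3.4]
width: 0.267
grip_force: 61.0
```

Call:
drive_tool([
  [0,0,0,0,0.003,0,0.0],
  [0,0,0,0,0.003,0,0.0],
])

```text
time: 9.87
tool_pos: [0.5944, 0.1854, 0.0132]
tcp_rot: [-3.141, -0.021, 0.0]
wrist_force: [-0.6, 4.4, -2.1]
width: 0.268
grip_force: 61.4
```

Call:
drive_tool([
  [0,0,0,0,0.003,0,0.0],
  [0,0,0,0,0.003,0,0.0],
])

```text
time: 10.03
tool_pos: [0.5942, 0.1797, 0.0132]
tcp_rot: [-3.141, -0.022, 0.001]
wrist_force: [-1.9, 4.4, -2.0]
width: 0.267
grip_force: 61.3
```

Call:
drive_tool([
  [0,0,0,0,-0.005,0,0.0],
  [0,0,0,0,-0.005,0,0.0],
  [0,0,0,0,0,0,0.0],
  [0,0,0,0,0,0,0.0],
])

```text
time: 10.37
tool_pos: [0.5947, 0.1894, 0.0132]
tcp_rot: [3.141, 0.023, 0.001]
wrist_force: [0.1, 0.2, -3.0]
width: 0.267
grip_force: 61.0
```

```bash
cat > w.py <<'E'
from h import *
for n in("scene","top"):
    q=read_camera(n);m=masks_of(q,"wedge")
    if m: print(n,m[0]["score"],m[0]["bbox"],cv2.boundingRect(m[0]["mask"].astype(np.uint8)))
E
python3 w.py
```

```text
scene 0.67 [330.5, 223.5, 343.2, 254.3] (331, 226, 11, 29)
top 0.7 [358.0, 173.0, 398.0, 181.2] (358, 174, 38, 8)
```

Call:
drive_tool([
  [0,0,0,0,0.003,0,0.0],
  [0,0,0,0,0.003,0,0.0],
  [0,0,0,0,0.003,0,0.0],
  [0,0,0,0,0.003,0,0.0],
  [0,0,0,0,0.003,0,0.0],
])

```text
time: 10.98
tool_pos: [0.5943, 0.1746, 0.0132]
tcp_rot: [-3.14, -0.021, 0.001]
wrist_force: [-2.2, 4.8, -2.7]
width: 0.263
grip_force: 61.5
```

Call:
drive_tool([
  [0,0,0,0,0.003,0,0.0],
])

```text
time: 11.07
tool_pos: [0.5943, 0.1715, 0.0132]
tcp_rot: [-3.141, -0.021, 0.001]
wrist_force: [-1.4, 4.3, -3.4]
width: 0.267
grip_force: 61.4
```

Call:
drive_tool([
  [0,0,0,0,0.002,0,0.0],
])

```text
time: 11.15
tool_pos: [0.5943, 0.1693, 0.0131]
tcp_rot: [-3.141, -0.021, 0.001]
wrist_force: [-2.4, 5.0, -2.7]
width: 0.266
grip_force: 61.4
```

Call:
drive_tool([
  [0,0,0,0,0.002,0,0.0],
])

```text
time: 11.23
tool_pos: [0.5944, 0.1673, 0.0131]
tcp_rot: [-3.141, -0.021, 0.001]
wrist_force: [-1.6, 4.9, -3.0]
width: 0.268
grip_force: 61.3
```

Call:
drive_tool([
  [0,0,0,0,-0.006,0,0.0],
  [0,0,0,0,0,0,0.0],
  [0,0,0,0,0,0,0.0],
  [0,0,0,0,0.003,0,0.0],
  [0,0,0,0,0.003,0,0.0],
  [0,0,0,0,0.003,0,0.0],
])

```text
time: 11.73
tool_pos: [0.5946, 0.1646, 0.0132]
tcp_rot: [-3.14, -0.021, 0.001]
wrist_force: [-2.1, 4.7, -2.1]
width: 0.269
grip_force: 61.5
```

Call:
drive_tool([
  [0,0,0,0,0.003,0,0.0],
])

```text
time: 11.82
tool_pos: [0.5945, 0.1617, 0.0132]
tcp_rot: [-3.14, -0.021, 0.001]
wrist_force: [-2.3, 5.1, -2.0]
width: 0.266
grip_force: 61.5
```

Call:
drive_tool([
  [0,0,0,0,0.003,0,0.0],
])

```text
time: 11.9
tool_pos: [0.5943, 0.1587, 0.0131]
tcp_rot: [-3.14, -0.021, 0.002]
wrist_force: [-1.8, 5.2, -1.8]
width: 0.267
grip_force: 61.5
```

Call:
drive_tool([
  [0,0,0,0,0.002,0,0.0],
])

```text
time: 11.98
tool_pos: [0.5943, 0.1565, 0.0131]
tcp_rot: [-3.14, -0.021, 0.002]
wrist_force: [-2.1, 4.8, -2.3]
width: 0.266
grip_force: 61.4
```

Call:
drive_tool([
  [0,0,0,0,-0.006,0,0.0],
  [0,0,0,0,0,0,0.0],
  [0,0,0,0,0.003,0,0.0],
  [0,0,0,0,0.003,0,0.0],
  [0,0,0,0,0.003,0,0.0],
])

```text
time: 12.4
tool_pos: [0.5949, 0.1536, 0.0133]
tcp_rot: [-3.14, -0.021, 0.0]
wrist_force: [-1.3, 5.6, -2.1]
width: 0.262
grip_force: 61.5
```

Call:
drive_tool([
  [0,0,0,0,0.003,0,0.0],
])

```text
time: 12.48
tool_pos: [0.5947, 0.1507, 0.0132]
tcp_rot: [-3.14, -0.021, 0.001]
wrist_force: [-1.5, 5.6, -1.6]
width: 0.269
grip_force: 61.5
```

Call:
drive_tool([
  [0,0,0,0,0.002,0,0.0],
])

```text
time: 12.57
tool_pos: [0.5946, 0.1485, 0.0131]
tcp_rot: [-3.14, -0.021, 0.001]
wrist_force: [-1.7, 5.1, -1.9]
width: 0.266
grip_force: 61.5
```

Call:
drive_tool([
  [0,0,0,0,0.002,0,0.0],
])

```text
time: 12.65
tool_pos: [0.5945, 0.1467, 0.0131]
tcp_rot: [-3.14, -0.021, 0.002]
wrist_force: [-2.6, 5.7, -2.5]
width: 0.271
grip_force: 61.5
```

Call:
drive_tool([
  [0,0,0,0,-0.006,0,0.0],
  [0,0,0,0,0,0,0.0],
  [0,0,0,0,0.003,0,0.0],
  [0,0,0,0,0.003,0,0.0],
  [0,0,0,0,0.002,0,0.0],
])

```text
time: 13.07
tool_pos: [0.5951, 0.1454, 0.0134]
tcp_rot: [-3.139, -0.02, -0.0]
wrist_force: [-2.4, 10.5, -2.7]
width: 0.268
grip_force: 62.3
```

Call:
drive_tool([
  [0,0,0,0,0.002,0,0.0],
])

```text
time: 13.15
tool_pos: [0.595, 0.1445, 0.0135]
tcp_rot: [-3.137, -0.02, 0.0]
wrist_force: [-2.9, 13.4, -0.7]
width: 0.273
grip_force: 62.9
```

Call:
drive_tool([
  [0,0,0,0,0.002,0,0.0],
])

```text
time: 13.23
tool_pos: [0.5948, 0.1435, 0.0136]
tcp_rot: [-3.136, -0.02, 0.0]
wrist_force: [-3.9, 17.3, -0.6]
width: 0.27
grip_force: 63.5
```

Call:
drive_tool([
  [0,0,0,0,0.002,0,0.0],
])

```text
time: 13.32
tool_pos: [0.5947, 0.1426, 0.0137]
tcp_rot: [-3.134, -0.02, 0.001]
wrist_force: [-4.0, 19.9, -0.3]
width: 0.267
grip_force: 64.1
```

Call:
drive_tool([
  [0,0,0,0,-0.008,0,0.0],
  [0,0,0,0,-0.004,0,0.0],
  [0,0,0,0,0,0,0.0],
  [0,0,0,0,0,0,0.0],
  [0,0,0,0,0,0,0.0],
])

```text
time: 13.73
tool_pos: [0.595, 0.1495, 0.013]
tcp_rot: [3.141, 0.022, -0.0]
wrist_force: [0.6, 0.6, -2.7]
width: 0.264
grip_force: 61.0
```

Call:
drive_tool([
  [0,0,0,0,0.003,0,0.0],
  [0,0,0,0,0.003,0,0.0],
  [0,0,0,0,0.003,0,0.0],
])

```text
time: 13.98
tool_pos: [0.595, 0.1425, 0.0133]
tcp_rot: [-3.138, -0.019, 0.0]
wrist_force: [-2.7, 15.7, -1.8]
width: 0.273
grip_force: 63.2
```

Call:
drive_tool([
  [0,0,0,0,0.002,0,0.0],
])

```text
time: 14.07
tool_pos: [0.595, 0.1424, 0.0136]
tcp_rot: [-3.135, -0.019, 0.0]
wrist_force: [-3.4, 17.9, -1.7]
width: 0.267
grip_force: 63.9
```

Call:
drive_tool([
  [0,0,0,0,0.001,0,0.0],
])

```text
time: 14.15
tool_pos: [0.595, 0.1424, 0.0137]
tcp_rot: [-3.134, -0.019, -0.0]
wrist_force: [-2.9, 19.6, -2.2]
width: 0.27
grip_force: 64.0
```

Call:
drive_tool([
  [0,0,0,0,0.001,0,0.0],
])

```text
time: 14.23
tool_pos: [0.5949, 0.1421, 0.0137]
tcp_rot: [-3.133, -0.019, -0.0]
wrist_force: [-3.4, 19.1, -2.1]
width: 0.27
grip_force: 64.2
```

Call:
drive_tool([
  [0,0,0,0,0.001,0,0.0],
])

```text
time: 14.32
tool_pos: [0.5948, 0.1417, 0.0138]
tcp_rot: [-3.133, -0.02, -0.0]
wrist_force: [-4.2, 20.9, -1.9]
width: 0.27
grip_force: 64.6
```

Call:
drive_tool([
  [0,0,0,0,0.001,0,0.0],
])

```text
time: 14.4
tool_pos: [0.5947, 0.1412, 0.0138]
tcp_rot: [-3.132, -0.02, 0.0]
wrist_force: [-3.4, 23.5, -1.3]
width: 0.27
grip_force: 64.9
```

Call:
drive_tool([
  [0,0,0,0,-0.008,0,0.0],
  [0,0,0,0,-0.005,0,0.0],
  [0,0,0,0,0,0,0.0],
  [0,0,0,0,0,0,0.0],
  [0,0,0,0,0,0,0.0],
])

```text
time: 14.82
tool_pos: [0.595, 0.1474, 0.013]
tcp_rot: [3.141, 0.021, -0.0]
wrist_force: [-0.3, -0.6, -3.0]
width: 0.265
grip_force: 61.0
```

Call:
drive_tool([
  [0,0,0,0,0.003,0,0.0],
  [0,0,0,0,0.003,0,0.0],
  [0,0,0,0,0.003,0,0.0],
])

```text
time: 15.07
tool_pos: [0.595, 0.1413, 0.0135]
tcp_rot: [-3.137, -0.019, 0.0]
wrist_force: [-3.9, 18.4, -1.3]
width: 0.271
grip_force: 63.8
```

Call:
drive_tool([
  [0,0,0,0,0.002,0,0.0],
])

```text
time: 15.15
tool_pos: [0.595, 0.1412, 0.0137]
tcp_rot: [-3.134, -0.018, 0.0]
wrist_force: [-4.0, 22.4, -1.1]
width: 0.268
grip_force: 64.6
```

Call:
drive_tool([
  [0,0,0,0,-0.008,0,0.0],
  [0,0,0,0,-0.006,0,0.0],
  [0,0,0,0,-0.02,0,0.0],
  [0,0,0,0,-0.02,-0.01,0.0],
  [0,0,0,-0.016,-0.034,-0.01,0.0],
  [0,0,0,-0.016,-0.034,0,0.0],
  [0,0,0,-0.016,-0.034,0,0.0],
  [0,0,0,-0.016,-0.034,0,0.0],
])

```text
time: 15.82
tool_pos: [0.5283, 0.3271, 0.0335]
tcp_rot: [3.141, 0.02, 0.001]
wrist_force: [1.0, 0.3, -2.8]
width: 0.272
grip_force: 61.0
```

Call:
drive_tool([
  [0,0,0,-0.016,-0.034,0,0.0],
  [0,0,0,0,-0.025,0,0.0],
  [0,0,4.6,0,0,0.01,0.0],
  [0,0,4.6,0,0,0.01,0.0],
  [0,0,0,0,0,0.01,0.0],
  [0,0,0,0,0,0,0.0],
  [0,0,0,0,0,0,0.0],
])

```text
time: 16.4
tool_pos: [0.511, 0.3838, 0.0019]
tcp_rot: [3.131, -0.228, -0.003]
wrist_force: [0.0, -0.8, -3.4]
width: 0.27
grip_force: 60.8
```

Call:
drive_tool([
  [0,0,0,0,0,0.005,0.0],
  [0,0,0,0,0,0.005,0.0],
  [0,0,0,0,0,0.003,0.0],
  [0,0,0,0,0,0.002,0.0],
  [0,0,0,0,0,0.001,0.0],
  [0,0,0,0,0,0,0.0],
])

```text
time: 16.9
tool_pos: [0.5117, 0.3848, -0.0131]
tcp_rot: [3.133, -0.23, -0.0]
wrist_force: [0.3, -0.7, -3.1]
width: 0.266
grip_force: 61.0
```

Call:
drive_tool([
  [0,0,0,0,0,0.001,0.0],
  [0,0,0,0,0,0.001,0.0],
  [0,0,0,0,0,0,0.0],
])

```text
time: 17.15
tool_pos: [0.5117, 0.3851, -0.0149]
tcp_rot: [3.133, -0.23, -0.0]
wrist_force: [-0.4, 0.5, -3.3]
width: 0.269
grip_force: 61.0
```

Call:
drive_tool([
  [0,0,0,0,0,0.001,0.0],
  [0,0,0,0,0,0.0005,0.0],
  [0,0,0,0,0,0,0.0],
])

```text
time: 17.4
tool_pos: [0.5118, 0.3851, -0.0163]
tcp_rot: [-3.133, 0.23, -0.0]
wrist_force: [0.6, 0.2, -2.8]
width: 0.266
grip_force: 61.0
```

Call:
drive_tool([
  [0,0,0,0,0,0,0.5],
  [0,0,0,0,0,0,0.6],
  [0,0,0,0,0,0,0.7],
  [0,0,0,0,0,0,0.7],
  [0,0,0,0,0,-0.01,0.7],
  [0,0,0,0,0,-0.02,0.7],
  [0,0,0,0,0,-0.04,0.7],
  [0,0,0,0,0,-0.04,0.7],
])

```text
time: 18.07
tool_pos: [0.5102, 0.384, 0.0935]
tcp_rot: [3.13, -0.23, -0.005]
wrist_force: [1.2, 0.8, 0.7]
width: 0.697
grip_force: 0.0
```

Call:
drive_tool([
  [0,0,0,0,0,-0.04,0.7],
  [0,0,0,0,0,-0.04,0.7],
  [0,0,0,-0.03,0,0,0.7],
  [0,0,0,0,0,0,0.7],
  [0,0,0,0,0,0,0.7],
])

```text
time: 18.48
tool_pos: [0.4818, 0.39, 0.176]
tcp_rot: [-3.131, 0.228, -0.004]
wrist_force: [0.3, -0.3, -0.3]
width: 0.704
grip_force: 0.0
```

```bash
python3 w.py
python3 - <<'E'
from h import *
q=read_camera("scene");save(q,"end.png",(225,145,435,290),3.8)
E
```

```text
scene 0.47 [333.8, 232.0, 342.3, 264.6] (332, 232, 11, 33)
top 0.55 [363.1, 172.2, 412.1, 183.4] (363, 173, 49, 10)
```

View pics/end.png

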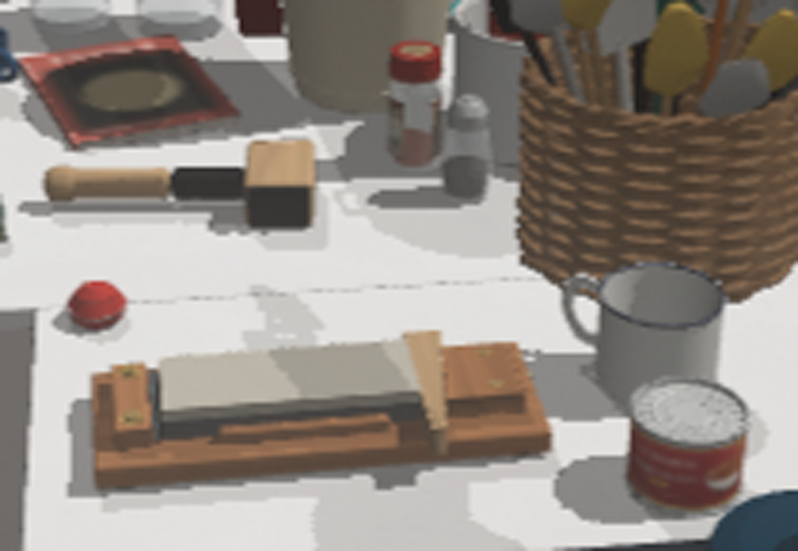

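The wedge is driven in (butt at crop (423,335)), and the stone is pressed against the stop. The mallet lies flat at (180,185), and the bystanders have not moved. Handing the job in.

```bash
python3 -c "
from workcell import workorder
print(workorder.finish_job())"
```

```text
the job is handed in; nothing more can be done
None
```

The wedge is driven until about 22 N on the wrist sensor moved it no further. The stone is clamped against its stop, the mallet lies flat on the worktop clear of the holder, and the job is handed in (no verdict was returned).

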